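# Hang the tool shelf on the slotted stand

### The arm

A 7-joint arm with a two-finger parallel gripper is mounted at the origin on a cart in front of the work surface, level with it; the furniture and walls round the work are solid. World frame = base frame: x ahead of the robot, y to its left, z up, the work surface at z = 0. Lengths are in m, angles in rad, forces in N, time in s.
With the tool pointing down it reaches from about 0.35 to 0.9 m from the base axis. Payload 19.9 kg.
Tool frame: the origin (TCP) lies at the very end of the fingers, on their centre line; the grasp point (between the pads) lies 19 mm behind it (bot.grip_depth is the distance from the TCP to the grasp point, in m); z points along the fingers, y is the line along which they close (so a half turn about z gives the same grasp; the last joint's range is limited). The gripper opens to 94 mm and grips with 3 to 60 N. Pads are 16 mm wide; open, the fingers measure 119 mm over their backs; the gripper's body (75 mm by 177 mm) begins 78 mm behind the grasp point.
Start: joints at [-1.242, 0.417, -0.01, 1.614, 0.005, 1.111, -0.053], TCP at [0.226, 0.583, 0.205] pointing down, gripper open.
Joint ranges: [-2.81, 2.81], [-0.39, 2.02], [-1.27, 1.25], [0.06, 2.57], [-1.19, 4.33], [0.19, 2], [-2.82, 2.82]. Speed limits (rad/s): [1.89, 1.89, 2.39, 2.39, 3.01, 3.01, 3.01].

### API

Orientations are given as a unit quaternion [w, x, y, z].
In Python, from workcell import bot, eoat, solve_ik, optics, sign_off, readout gives the robot as it stands. The module is installed in compiled form; this text tells all that it offers. Calls block until the motion is done:
- bot.move_pose(position, orientation): joint-space move of the TCP to a pose.
- bot.line_to(position, velocity=0.15, ori=None): straight line of the TCP; ori=None keeps the orientation; velocity is the mean speed in m/s.
- bot.set_joints(angles): joint-space move.
- eoat.move_gripper(opening, strength=None): opening from 0.0 (shut) to 1.0 (fully open); strength is the grip in N (None keeps the last); returns when the fingers have stopped.
- bot.pause(seconds).
- solve_ik(position, orientation): joint angles nearest the present ones, or None.
- optics.snapshot(name): name is "scene" or "top" or "wrist"; returns (picture, depth): 480x640x3 uint8, blue, green, red; 480x640 float32, m along the optical axis (not along the pixel's ray), 0 where there is no reading.
- optics.calibration(name): a dict with "fovy" (degrees; the focal length in pixels is half the picture's height over the tangent of half this angle, whatever the lens; pixels are square), "cx", "cy" (the principal point, pixels), "R" (3x3) and "t" (3): a world point X has camera coordinates R X + t; the wrist camera has in their place "tool_from_camera" (4x4, takes a point from camera to tool coordinates, whose origin is the TCP and whose axes are the flange's). Camera axes: x right, y down, z forward; pixel columns grow to the right and rows downward; lengths in m; the calibration is good to about 2 mm. The wrist camera is an equidistant fisheye: a pixel r from the principal point sees the ray r / f radians off the axis. A picture is of the moment at which its call begins: read the wrist's pose just before it. calibration takes no time and is no camera call.
A pose or a line that the arm cannot do raises bot.MotionError and nothing moves.
- sign_off(): hands the job in; it is judged then, once.
Readings, each from a call of its own:
- readout.get_t(): time.
- readout.get_joint_pos(): joint angles.
- readout.get_dq(): joint speeds.
- readout.get_joint_efforts(): joint torques, N m.
- readout.get_tool_pos(): TCP position.
- readout.get_tcp_rot(): TCP orientation.
- readout.get_force(): force on the tool from outside, world axes, zero at the start.
- readout.get_ft_torque(): the same for the moment, N m.
- readout.get_opening(): opening from 0.0 (shut) to 1.0 (fully open).
- readout.get_grasp_force(): force on a finger pad.
Only numpy, scipy, OpenCV 4.12 (cv2) and the standard library are available. Lean on these libraries where they do the work, as an engineer would, in place of code of your own. Each camera call takes 0.05 s, during which the arm holds its last target. There are 200 camera calls.

### The job

Hang the small red tool shelf on the slotted stand: put its two steel claws into the slots of the two uprights and press it down until it is fully home and the brass spring bolt has snapped out over it. Then pull up on it firmly once to check that the bolt holds (press it down again if it gives), and let go, leaving the other things on the bench alone.

Things in the scene. Friction and masses are not known exactly. Their poses are not given: they have to be found in the camera images.
- bracket: Small tool shelf, loose, about 250 g, upright on the bench. Plywood board 130 mm wide, 10 thick, red front lip 18 high; red back plate 130 wide, 85 high, 5 thick; wooden grip web in the middle. Origin: middle of the underside, in the plane of the back plate's rear face; x to the rear (towards the stand when hung), y left, z up. Board to x = -120 mm. Rear: two claws, a striker between.
- bracket_grip (a point): Where to grip the shelf from above: middle of its upright wooden web, at x = -45.5, y = 0, z = 85 mm in the shelf's frame, 20 mm below the web's top. The web is 18 mm thick (y) and 55 mm long (x = -73 to -18 mm). Axes as the shelf's.
- claw_left (a point): Lower tip of the shelf's left steel claw, at x = 10, y = 50, z = 38 mm in the shelf's frame. Claw 5 mm thick (y): neck from z = 60 to 70 mm, x = 0 to 13 mm; tongue hanging from its end, x = 7 to 13 mm, down to z = 38 mm. Between the claws a steel striker 26 mm wide sticks out to x = 9.5 mm, z = 54 to 62 mm. Axes as the shelf's.
- claw_right (a point): The same for the right claw, y = -50 mm.
- stand: Fixed bench stand: plywood base 190 mm wide, 12 thick, x = -50 to 75 mm, with two aluminium uprights 32 mm wide, 192 mm high. Origin: underside, in the plane of the uprights' front faces, midway; x to the rear (the shelf hangs on the -x side), y left, z up. Hung home, the shelf is parallel to it (leaning 2 degrees) and its origin at x = -2 to 0, y within 3.5 of 0, z = 70 mm in this frame.
- slot_left (a point): Middle of the lower end of the left upright's only slot, in the front face: x = 0, y = 50, z = 130 mm in the stand's frame; axes as the stand's. The slot is 12 mm wide, z = 130 to 176 mm, through a smooth 5 mm wall, free behind to x = 32 mm. Claws go in level, shelf origin 94 to 104 mm up, till the back plate meets the uprights; then down till the necks rest on the slots' ends.
- slot_right (a point): The same for the right upright, y = -50 mm.
- bolt: Brass spring bolt, 22 mm wide, in a dark housing midway between the uprights; frame: the stand's, moved back with the bolt. At rest its nose is at x = 2 mm; flat underside z = 134, bevelled top to z = 146 mm. The striker pushes it back over the last 20 mm down (a push of about 10 N); it snaps out over the striker when the shelf is home and holds it, with 2 mm of play; pull up with about 15 N to test it.
- bolt_slide (a joint): Slide of the bolt: 0 m sprung fully out (also when it has locked), growing as it is pushed back, to 0.0125 m.
- tin: Open grey metal tin, 66 mm across and 75 mm high, standing on the bench; bystander. Origin under its centre.
- spool: Pale turned wooden spool, 42 mm across and 70 mm high, standing on the bench; bystander. Origin under its centre.

How it is judged:
On the way, in this order (a step that is already met when the one before it is completed fails the run):
1. the shelf is hooked on both uprights, fully down, and the bolt has snapped out over it (z of bracket in the frame of stand between 0.066 and 0.0745 m and y of bracket in the frame of stand between -0.006 and 0.006 m and x of bracket in the frame of stand between -0.006 and 0.004 m and angle between bracket's own z axis and vertical below 0.09 rad and angle between the x axis of bracket and the x axis of stand, either way round below 0.09 rad and value of joint bolt_slide below 0.002 m), for 0.2 s.
2. the shelf, locked, is pulled up against the bolt and the bolt holds (all of step 1 and contact force between bracket and bolt above 0.5 N), for 0.1 s.
At the end, for the whole second after the job is handed in: The shelf hangs on the stand by both claws, released and at rest: its origin within 66 to 74.5 mm above the stand's underside, within 6 mm sideways and no more than 6 mm in front of the uprights, upright and parallel to the stand within 0.09 rad, and the bolt out to within 2 mm of its rest (all of step 1 and linear speed of bracket below 0.02 m/s and angular speed of bracket below 0.15 rad/s and contact force between bracket and the fingers below 0.1 N); the robot touches nothing.
It fails at once if the tin is shoved by more than 30 mm (distance of tin from where it was at the start of the episode above 0.03 m).
It fails at once if the wooden spool is shoved by more than 30 mm (distance of spool from where it was at the start of the episode above 0.03 m).
It also fails if it takes over 48 s, if anything falls off the work surface, if the arm or the gripper's body presses on something with over 40 N, if the wrist force passes 120 N, or if a joint passes its speed limit or range.

## Working session

There is one attempt and no reset: what is moved stays moved. The work goes in short steps, each a Python script; the robot and the scene stay as the last script left them, time stands still between calls to the robot, and variables do not carry over. Pictures are saved under pics/ and viewed, at most 10 in all, crops included, and the job is handed in when it is done.

```bash
mkdir -p pics && python3 - <<'E'
from workcell import *
import cv2,numpy as np
for n in ["scene","top"]:
    p,d=optics.snapshot(n); cv2.imwrite(f"pics/{n}0.png",p); np.savez(f"{n}0.npz",p=p,d=d)
    c=optics.calibration(n); print(n,c['fovy'],c['cx'],c['cy'],np.round(c['R'],3).tolist(),np.round(c['t'],3), (d>0).mean())
print(readout.get_tool_pos(),readout.get_tcp_rot(),readout.get_t())
print(optics.calibration("wrist"))
E
```

```text
scene 56.63884731353176 320.6496423175788 241.7071141162277 [[0.644, -0.765, -0.01], [-0.562, -0.464, -0.684], [0.519, 0.446, -0.729]] [-0.255  0.465  0.585] 0.9961783854166667
top 55.70940736004023 316.55392981482146 235.2357535527283 [[0.063, -0.998, 0.006], [-0.972, -0.063, -0.226], [0.226, 0.008, -0.974]] [0.124 0.595 0.812] 0.9960286458333333
[0.22637762 0.58220991 0.2048945 ] [-5.23105342e-05  1.84335401e-01  9.82863247e-01 -5.43276570e-04] 0.1
{'fovy': 65.70646984690485, 'cx': 328.65728651770286, 'cy': 241.76564417049974, 'tool_from_camera': array([[ 5.08321983e-04, -9.71198102e-01, -2.38272930e-01,
         6.84481077e-02],
       [ 9.99999561e-01,  6.81112065e-04, -6.42846774e-04,
         6.57088158e-04],
       [ 7.86622134e-04, -2.38272499e-01,  9.71198022e-01,
        -1.79181122e-01],
       [ 0.00000000e+00,  0.00000000e+00,  0.00000000e+00,
         1.00000000e+00]])}
```

View pics/scene0.png

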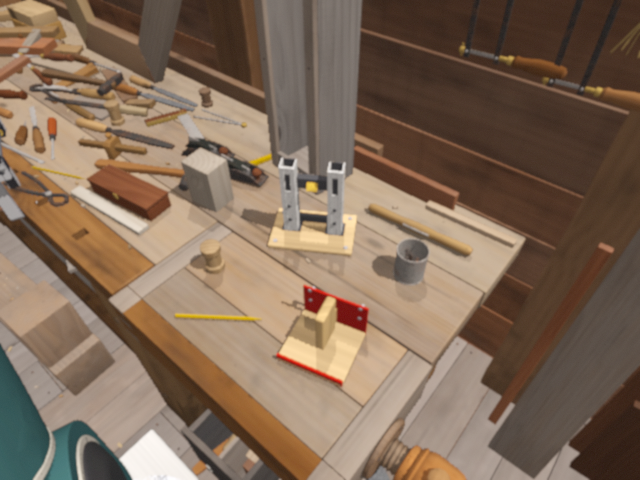

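View pics/top0.png

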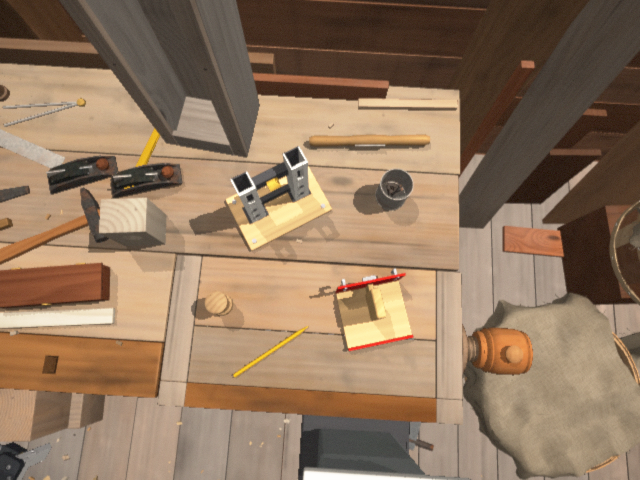

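The scene view shows the shelf at about (322,340), the stand at (312,210), the tin at (411,260) and the spool at (212,257). In the top view they are at (375,310), (277,205), (395,190) and (218,303). Next I measure using colour masks and depth.

```bash
cat > h.py <<'E'
import numpy as np,cv2
from workcell import *
from scipy.spatial.transform import Rotation as Rn
def cloud(n,d):
    c=optics.calibration(n); f=240/np.tan(np.radians(c['fovy']/2))
    v,u=np.mgrid[:480,:640]
    X=np.stack([(u-c['cx'])/f*d,(v-c['cy'])/f*d,d],-1)
    return (X-c['t'])@c['R']
def red(p):
    h=cv2.cvtColor(p,cv2.COLOR_BGR2HSV); return ((h[...,0]<6)|(h[...,0]>174))&(h[...,1]>180)&(h[...,2]>90)
E
python3 - <<'E'
from h import *
for n in ["scene","top"]:
    z=np.load(n+"0.npz"); p,d=z['p'],z['d']; W=cloud(n,d)
    u0,u1,v0,v1=(270,375,280,390) if n=="scene" else (325,420,260,355)
    box=np.zeros((480,640),bool); box[v0:v1,u0:u1]=1
    r=box&red(p)
    P=W[r]; print(n,"red",len(P))
    for nm,m in [("plate",P[:,2]>.03),("lip",P[:,2]<.025)]:
        Q=P[m][:,:2]
        if len(Q)<10: continue
        (cc,wh,a)=cv2.minAreaRect(Q.astype(np.float32)); print(nm,len(Q),cc,wh,a,"zmax",P[m][:,2].max(), "mean",Q.mean(0))
        print(cv2.fitLine(Q.astype(np.float32),cv2.DIST_HUBER,0,.01,.01).ravel())
    web=box&(W[...,2]>.098)&(W[...,2]<.112)&~red(p); Q=W[web]; print("web",len(Q),Q.mean(0),cv2.minAreaRect(Q[:,:2].astype(np.float32)))
    u0,u1,v0,v1=(262,365,150,260) if n=="scene" else (215,340,140,255)
    box[:]=0; box[v0:v1,u0:u1]=1
    t=box&(W[...,2]>.186)&(W[...,2]<.2); Q=W[t]; print("tops",len(Q),np.median(Q[:,2]))
    k,l,st,ce=cv2.connectedComponentsWithStats(t.astype(np.uint8))
    for i in range(1,k):
        if st[i,4]>15: Q=W[l==i]; print(st[i],Q.mean(0),cv2.minAreaRect(Q[:,:2].astype(np.float32)))
    b=box&(W[...,2]>.008)&(W[...,2]<.018); Q=W[b]; print("base",len(Q),cv2.minAreaRect(Q[:,:2].astype(np.float32)))
    # bystanders
    u0,u1,v0,v1=(395,430,235,285) if n=="scene" else (375,415,165,212)
    Q=W[v0:v1,u0:u1].reshape(-1,3); Q=Q[(Q[:,2]>.06)&(Q[:,2]<.09)]; print("tin",cv2.minEnclosingCircle(Q[:,:2].astype(np.float32)))
    u0,u1,v0,v1=(198,226,236,275) if n=="scene" else (200,235,285,318)
    Q=W[v0:v1,u0:u1].reshape(-1,3); Q=Q[(Q[:,2]>.055)&(Q[:,2]<.08)]; print("spool",cv2.minEnclosingCircle(Q[:,:2].astype(np.float32)))
E
```

```text
scene red 1201
plate 783 (0.342000812292099, -0.10167211294174194) (0.508371114730835, 0.10948814451694489) 44.34061050415039 zmax 0.7424193782300759 mean [0.49873295 0.04560382]
[ 0.26221788 -0.9650087   0.5026725   0.04589542]
lip 356 (0.44545865058898926, 0.03956994041800499) (0.1186046153306961, 0.12690570950508118) 15.305482864379883 zmax 0.0249638851573612 mean [0.43476258 0.03139921]
[ 0.99804956 -0.06242653  0.42590147  0.02291435]
web 289 [0.4586844  0.04229333 0.10363117] ((0.4601713716983795, 0.043758224695920944), (0.05454089865088463, 0.018779320642352104), 14.545876502990723)
tops 262 0.19025648503273013
[278 157  19  14 133] [0.63821907 0.29074209 0.18982271] ((0.6400871872901917, 0.29226139187812805), (0.038310229778289795, 0.031844448298215866), 31.478422164916992)
[327 161  18  14 129] [0.69002796 0.20582286 0.18999928] ((0.6921359300613403, 0.2070353627204895), (0.03988867625594139, 0.031695131212472916), 30.908647537231445)
base 2463 ((0.7280980348587036, 0.340076744556427), (0.33941397070884705, 0.2825929820537567), 30.717878341674805)
tin ((0.6980136632919312, 0
[... 627 characters left out ...]
04393734782934189), (0.054408375173807144, 0.018328946083784103), 14.925362586975098)
tops 373 0.19187482449311244
[283 146  25  26 192] [0.69055223 0.2067847  0.19130571] ((0.6917296051979065, 0.20745210349559784), (0.036175936460494995, 0.031978413462638855), 30.786531448364258)
[230 171  26  27 181] [0.6380332 0.2916001 0.191599 ] ((0.6393258571624756, 0.2920176088809967), (0.035684794187545776, 0.0316944345831871), 30.89887046813965)
base 3430 ((0.6986824870109558, 0.23635056614875793), (0.23803168535232544, 0.26474934816360474), 15.186336517333984)
tin ((0.6988519430160522, 0.011962005868554115), 0.0339222215116024)
spool ((0.44594207406044006, 0.3429642617702484), 0.021442189812660217)
```

```bash
cat >> h.py <<'E'
def down(yaw,flip):
    x=np.array([np.cos(yaw),np.sin(yaw),0]); y=np.array([-x[1],x[0],0]); s=-1 if flip else 1
    q=Rn.from_matrix(np.c_[s*x,-s*y,[0,0,-1]]).as_quat(); return q[[3,0,1,2]]
E
python3 - <<'E'
from h import *
z=np.load("scene0.npz"); W=cloud("scene",z['d']); c=np.array([.6655,.2497]); yaw=np.radians(31.5)
for it in range(4):
    x=np.array([np.cos(yaw),np.sin(yaw)]); y=np.array([-x[1],x[0]])
    L=np.stack([(W[...,:2]-c)@x,(W[...,:2]-c)@y],-1)
    m=(W[...,2]>.03)&(W[...,2]<.18)&(np.abs(np.abs(L[...,1])-.05)<.012)&(L[...,0]>-.03)&(L[...,0]<-.012)
    Q=W[m]; k=np.polyfit(L[m][:,1],L[m][:,0],1); res=L[m][:,0]-np.polyval(k,L[m][:,1])
    print(m.sum(),np.degrees(yaw),k,res.std(), L[m][:,1].min(),L[m][:,1].max()); yaw-=np.arctan(k[0])
for n in ["scene","top"]:
    z=np.load(n+"0.npz"); W=cloud(n,z['d']);L=np.stack([(W[...,:2]-c)@x,(W[...,:2]-c)@y],-1)
    m=(abs(W[...,2]-.19)<.005)&(abs(L[...,0])<.06)&(abs(L[...,1])<.1);print(n,np.percentile(L[m],[0,2,98,100],axis=0).round(4).tolist())
    m=(abs(W[...,2]-.012)<.003)&(abs(L[...,0])<.09)&(abs(L[...,1])<.12);print("base",np.percentile(L[m],[0,2,98,100],axis=0).round(4).tolist())
    m=(W[...,2]>.22)&(W[...,2]<.5)&(L[...,0]<.3)&(L[...,0]>-.2)&(abs(L[...,1])<.3); 
    if m.any(): print("tall",np.percentile(L[m],[0,2,98,100],axis=0).round(3).tolist())
for f in (0,1):
    for p,yw in [([.4607,.0439,.2],15.1),([.4607,.0439,.066],15.1),([.56,.18,.26],31.2),([.62,.21,.17],31.2),([.62,.21,.136],31.2)]:
        q=solve_ik(np.array(p),down(np.radians(yw),f)); print(f,p,None if q is None else np.round(q,2))
E
```

```text
981 31.5 [ 0.00074321 -0.01625664] 0.0013987128597476586 -0.061963358907548345 0.061955166422324334
981 31.45741698762049 [ 5.69000907e-07 -1.62566309e-02] 0.0013987124731507157 -0.061976366133366594 0.061942622705811294
981 31.45738438626999 [ 4.35624230e-10 -1.62566309e-02] 0.0013987124731504894 -0.06197637607852275 0.061942613089293615
981 31.457384361310563 [ 3.33645194e-13 -1.62566309e-02] 0.0013987124731504891 -0.061976376086136695 0.06194261308193124
scene [[-0.0194, -0.0661], [-0.0183, -0.0656], [0.0188, 0.065], [0.0205, 0.0655]]
base [[-0.0688, -0.0949], [-0.066, -0.092], [0.0531, 0.0911], [0.0584, 0.0945]]
tall [[0.12, -0.3], [0.124, -0.279], [0.294, 0.147], [0.3, 0.155]]
top [[-0.0182, -0.0659], [-0.0176, -0.0649], [0.0173, 0.0655], [0.0183, 0.0658]]
base [[-0.0679, -0.1195], [-0.0661, -0.0916], [0.0457, 0.0924], [0.0842, 0.0951]]
tall [[0.121, -0.068], [0.124, -0.057], [0.296, 0.151], [0.3, 0.155]]
0 [0.4607, 0.0439, 0.2] [-0.83  0.16  0.74  2.03 -0.12  1.   -1.34]
0 [0.4607, 0.0439, 0.066] [-0.74  0.41  0.68  2.14 -0.39  0.72 -1.1 ]
0 [0.56, 0.18, 0.26] [-0.82  0.34  0.58  1.66 -0.2   1.2  -1.22]
0 [0.62, 0.21, 0.17] [-0.77  0.56  0.57  1.58 -0.33  1.1  -1.15]
0 [0.62, 0.21, 0.136] [-0.77  0.6   0.56  1.61 -0.36  1.04 -1.12]
1 [0.4607, 0.0439, 0.2] [-0.53  0.13  0.4   2.02 -0.06  1.    1.74]
1 [0.4607, 0.0439, 0.066] [-0.41  0.34  0.29  2.13 -0.15  0.69  1.82]
1 [0.56, 0.18, 0.26] [-0.47  0.31  0.14  1.65 -0.04  1.19  1.79]
1 [0.62, 0.21, 0.17] [-0.41  0.5   0.06  1.57 -0.03  1.07  1.77]
1 [0.62, 0.21, 0.136] [-0.4   0.54  0.04  1.6  -0.02  1.01  1.76]
```

```bash
python3 - <<'E'
from h import *
q=down(np.radians(15.1),0); p=np.array([.4607,.0439,.066])
eoat.move_gripper(1.0,60)
bot.move_pose(p+[0,0,.13],q)
bot.line_to(p,0.12)
eoat.move_gripper(0.0,60); print(readout.get_opening(),readout.get_grasp_force(),readout.get_force(),readout.get_t())
bot.line_to(p+[0,0,.12],0.1)
print(readout.get_opening(),readout.get_grasp_force(),readout.get_force(),readout.get_t(),readout.get_tool_pos())
pic,d=optics.snapshot("wrist"); cv2.imwrite("pics/w1.png",pic); np.savez("w1.npz",p=pic,d=d)
s,d=optics.snapshot("scene"); cv2.imwrite("pics/s1.png",s); np.savez("s1.npz",p=s,d=d)
s,d=optics.snapshot("top"); np.savez("t1.npz",p=s,d=d)
E
```

```text
0.18730198264174966 59.998801946640015 [ 0.00333271 -0.76442878 -0.5919804 ] 4.8083
0.1896129277435485 59.99816536903381 [-0.27529111  0.18245705 -2.48340149] 6.1583 [0.46039623 0.04381305 0.18549982]
```

View pics/w1.png

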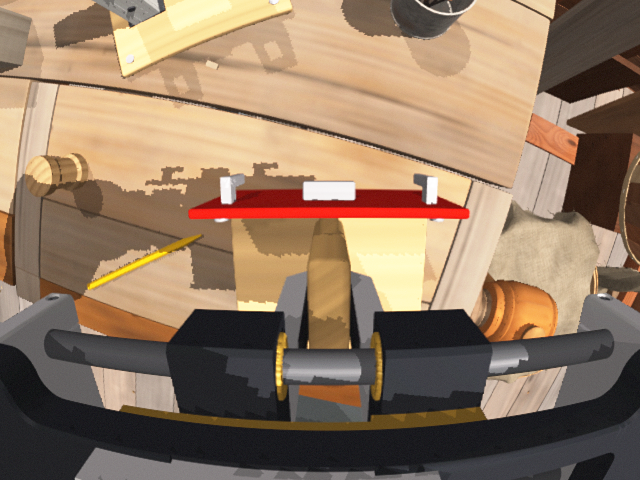

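View pics/s1.png

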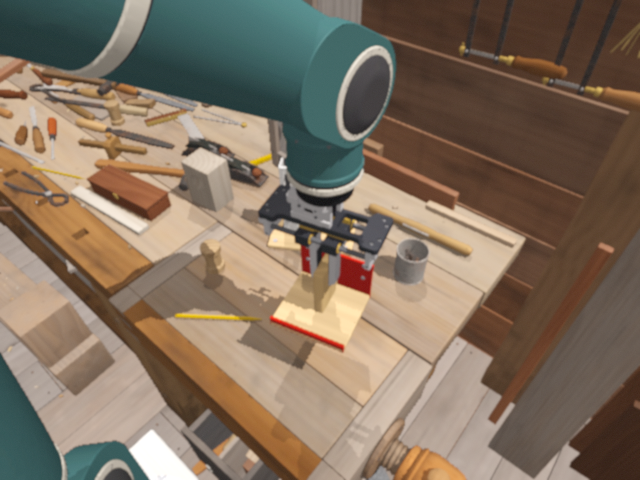

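The wrist view shows the shelf held square: back-plate top edge at cols 190–468, row 212, claws at (228,188) and (432,188), striker at (328,190). Next I get the shelf's pose in the tool frame, then move to the pre-insertion pose.

```bash
cat >> h.py <<'E'
def wcloud(d):
    c=optics.calibration("wrist"); f=240/np.tan(np.radians(c['fovy']/2))
    v,u=np.mgrid[:480,:640]; a,b=u-c['cx'],v-c['cy']; r=np.hypot(a,b)+1e-9; t=r/f
    k=np.tan(t)/r; X=np.stack([a*k*d,b*k*d,d],-1); T=c['tool_from_camera']
    return X@T[:3,:3].T+T[:3,3]
ST=np.array([.6655,.2497]); SY=np.radians(31.46); SX=np.array([np.cos(SY),np.sin(SY)]); SYv=np.array([-SX[1],SX[0]]); FR=-.0175
def stand(x,y,z): # stand frame -> world
    return np.r_[ST+(FR+x)*SX+y*SYv,z]
E
python3 - <<'E'
from h import *
z=np.load("w1.npz"); p,d=z['p'],z['d']; T=wcloud(d)
r=red(p); r[:, :150]=0; r[:,500:]=0; r[230:]=0
Q=T[r]; print("red",len(Q),np.percentile(Q,[1,10,50,90,99],axis=0).round(4).tolist())
top=Q[(Q[:,2]<np.percentile(Q[:,2],30)+.002)]; print("top edge fit x vs y",np.polyfit(top[:,1],top[:,0],1))
h=cv2.cvtColor(p,cv2.COLOR_BGR2HSV)
for u0,u1,v0,v1 in [(215,248,170,206),(410,442,170,206),(300,358,178,203)]:
    m=np.zeros((480,640),bool); m[v0:v1,u0:u1]=1; m&=(h[...,1]<40)&(h[...,2]>120)&(T[...,2]<.06); Q=T[m]
    print(m.sum(),np.percentile(Q,[2,50,98],axis=0).round(4).tolist())
# plate tilt from scene/top clouds
for n,f in [("scene","s1"),("top","t1")]:
    z=np.load(f+".npz"); W=cloud(n,z['d']); Rw=Rn.from_quat(np.roll(readout.get_tcp_rot(),-1)).as_matrix()
    Tt=(W-readout.get_tool_pos())@Rw; m=red(z['p'])&(np.abs(Tt)<.2).all(-1); Q=Tt[m]
    pl=Q[(Q[:,0]>.02)&(Q[:,0]<.06)&(Q[:,2]<.04)]
    if len(pl)>50: 
        A=np.c_[pl[:,1:],np.ones(len(pl))]; print(n,len(pl),"x=a*y+b*z+c",np.linalg.lstsq(A,pl[:,0],rcond=None)[0],pl.min(0),pl.max(0))
    l=Q[(Q[:,0]<-.05)]
    if len(l)>20: print("lip",np.median(l,axis=0),l.min(0),l.max(0))
E
```

```text
red 5987 [[0.0407, -0.0628, -0.0203], [0.0416, -0.049, -0.0194], [0.045, -0.0006, -0.0172], [0.0455, 0.0474, 0.0319], [0.0457, 0.0613, 0.0576]]
top edge fit x vs y [0.00097972 0.04331697]
487 [[0.0458, -0.0528, -0.0051], [0.0533, -0.0486, -0.0032], [0.0581, -0.0475, 0.0232]]
292 [[0.0455, 0.0468, -0.0055], [0.0521, 0.0493, -0.004], [0.0582, 0.0521, 0.0039]]
983 [[0.0459, -0.0126, 0.0026], [0.0504, -0.0006, 0.0041], [0.0547, 0.0117, 0.0068]]
scene 716 x=a*y+b*z+c [-0.00065512 -0.00326948  0.04102641] [ 0.03886034 -0.06211324 -0.01961034] [0.04385807 0.06402796 0.03995182]
lip [-0.07375159  0.00323374  0.05000605] [-0.07631965 -0.06401389  0.04546475] [-0.07062798  0.06334935  0.05729546]
lip [-0.07109861 -0.04069148  0.04745251] [-0.07335278 -0.06324385  0.04427494] [-0.0691226  -0.01985634  0.0506257 ]
```

```bash
python3 - <<'E'
from h import *
q=down(SY,0)
bot.move_pose(stand(-.10-.0455,0,.20),q)
bot.line_to(stand(-.03-.0455,0,.165),0.12)
print(readout.get_t(),readout.get_tool_pos()-stand(-.0755,0,.165),readout.get_force())
p,d=optics.snapshot("wrist"); cv2.imwrite("pics/w2.png",p); np.savez("w2.npz",p=p,d=d)
T=wcloud(d)
# uprights' tops in tool frame: tool z = .165-.192=-.027
m=(abs(T[...,2]+.027)<.004)&(T[...,0]>.05)&(T[...,0]<.14)&(abs(T[...,1])<.09)
k,l,st,ce=cv2.connectedComponentsWithStats(m.astype(np.uint8))
for i in range(1,k):
    if st[i,4]>100: Q=T[l==i]; print(st[i],Q.min(0),Q.max(0),cv2.minAreaRect(Q[:,:2].astype(np.float32)))
E
```

```text
7.7167 [-0.00020212 -0.00060695  0.0003256 ] [ 0.26022845 -1.08295417 -1.92849257]
[ 408   55   74   86 2494] [ 0.07643377  0.03295197 -0.02888255] [ 0.11182315  0.06597273 -0.02300912] ((0.09415832161903381, 0.04947070777416229), (0.03299331292510033, 0.03541015461087227), 89.83912658691406)
[ 175   56   74   86 2450] [ 0.07603806 -0.06700804 -0.02879689] [ 0.11127447 -0.03399295 -0.02300828] ((0.0936499685049057, -0.050491705536842346), (0.03301673009991646, 0.03522167354822159), 89.92105865478516)
```

View pics/w2.png

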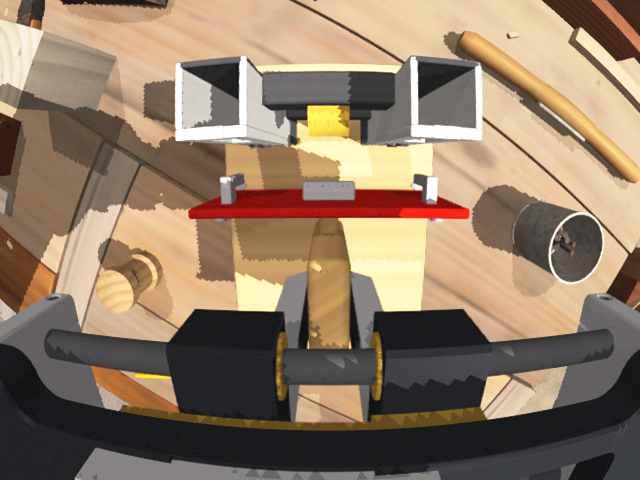

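Wrist view 2: the upright tops are at (211,100) and (447,100), the claws at (228,188) and (430,188), and the bolt at (329,120). All are centred. I insert now, stopping on contact force.

```bash
python3 - <<'E'
from h import *
f0=readout.get_force()
bot.line_to(stand(-.004-.0455,0,.165),0.06)
print(readout.get_force()-f0,readout.get_t())
x=-.004
while x<.006:
    x+=.001; bot.line_to(stand(x-.0455,0,.165),0.03)
    F=readout.get_force()-f0; fx=F[:2]@SX; print(round(x,4),fx.round(2),(F[:2]@SYv).round(2),F[2].round(2))
    if fx<-4: break
p,d=optics.snapshot("wrist"); cv2.imwrite("pics/w3.png",p)
print(readout.get_t(),(readout.get_tool_pos()[:2]-ST)@SX-FR+.0455)
E
```

```text
[-0.4652587  -1.2268034   0.17781398] 8.35
-0.003 -0.56 -0.01 -0.31
-0.002 -1.07 0.52 -0.09
-0.001 -0.76 0.97 0.77
0.0 -0.09 -0.57 -0.0
0.001 -4.8 -0.87 0.38
9.65 0.0006258535989566646
```

View pics/w3.png

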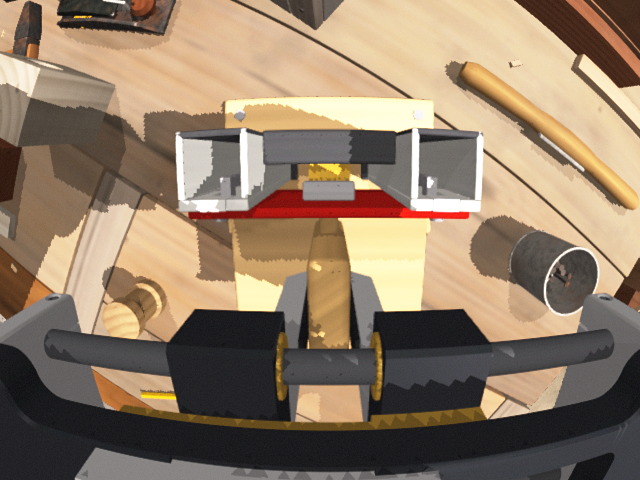

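The claws are visible inside both slots at (225,185) and (431,185), and the back plate is against the uprights. Next I press down.

```bash
python3 - <<'E'
from h import *
f0=readout.get_force()
x=.0003; z=.165
bot.line_to(stand(x-.0455,0,.156),0.05); z=.156
while z>.131:
    z-=.0015; bot.line_to(stand(x-.0455,0,z),0.03)
    F=readout.get_force()-f0; tp=readout.get_tool_pos(); print(round(z,4),tp[2].round(4),"Fx %.1f Fy %.1f Fz %.1f"%(F[:2]@SX,F[:2]@SYv,F[2]))
    if F[2]>28: break
print(readout.get_t(),readout.get_opening())
p,d=optics.snapshot("wrist"); cv2.imwrite("pics/w4.png",p); np.savez("w4.npz",p=p,d=d)
T=wcloud(d); Q=T[red(p)&(T[...,2]<.0)&(abs(T[...,1])<.07)&(T[...,0]>.02)]; print(np.median(Q,axis=0))
E
```

```text
0.1545 0.1547 Fx -1.0 Fy -0.8 Fz 4.6
0.153 0.1533 Fx 0.2 Fy -1.3 Fz 5.2
0.1515 0.1518 Fx -1.2 Fy -0.2 Fz 5.9
0.15 0.1503 Fx -1.3 Fy -0.9 Fz 5.6
0.1485 0.1489 Fx -2.5 Fy -0.4 Fz 7.0
0.147 0.1474 Fx -3.2 Fy -1.1 Fz 6.8
0.1455 0.1452 Fx -1.7 Fy -1.6 Fz 0.4
0.144 0.1436 Fx -3.3 Fy -0.8 Fz -0.2
0.1425 0.1421 Fx -2.8 Fy -0.7 Fz 0.1
0.141 0.1406 Fx -2.1 Fy -1.4 Fz 0.1
0.1395 0.1391 Fx -2.8 Fy -1.3 Fz 0.5
0.138 0.1381 Fx 3.7 Fy -0.2 Fz -2.0
0.1365 0.1365 Fx 5.0 Fy 0.2 Fz 0.3
0.135 0.1358 Fx -0.3 Fy 1.4 Fz 11.7
0.1335 0.1355 Fx -7.9 Fy 3.7 Fz 28.4
13.7333 0.18636360578871167
[ 0.04403305 -0.00051687 -0.01838407]
```

View pics/w4.png

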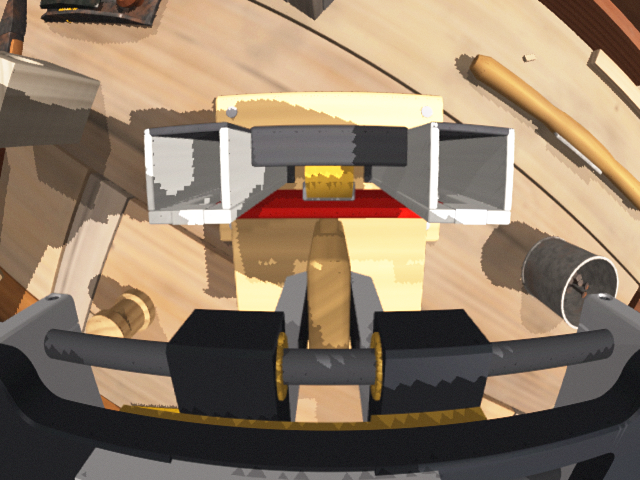

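The shelf came to a hard stop at home height, and the brass bolt at (329,180) now covers the striker. Next is the pull test.

```bash
python3 - <<'E'
from h import *
x=.0003; z=.1355
bot.line_to(stand(x-.0455,0,z),0.03); bot.pause(.5); f0=np.array([0,0,-1.9])
print(readout.get_force()[2]-f0[2])
while z<.146:
    z+=.001; bot.line_to(stand(x-.0455,0,z),0.02)
    F=readout.get_force()-f0; print(round(z,4),readout.get_tool_pos()[2].round(4),"Fx %.1f Fz %.1f"%(F[:2]@SX,F[2]))
    if F[2]<-15: break
bot.pause(.4); print(readout.get_force()[2]-f0[2],readout.get_tool_pos()[2],readout.get_t())
E
```

```text
9.198388508534649
0.1365 0.1362 Fx -0.5 Fz 0.3
0.1375 0.1374 Fx 1.3 Fz -0.4
0.1385 0.1382 Fx 0.2 Fz -5.1
0.1395 0.1387 Fx 1.5 Fz -17.0
-19.441645235221607 0.13913081659560278 15.9333
```

The bolt holds at about 17–19 N with 2–3 mm of play. I lower, release and retreat.

```bash
python3 - <<'E'
from h import *
bot.line_to(stand(.0003-.0455,0,.1358),0.03); bot.pause(.2)
eoat.move_gripper(0.6); bot.pause(.2)
bot.line_to(stand(.0003-.0455,0,.28),0.12); bot.pause(.3)
print(readout.get_t(),readout.get_force(),readout.get_opening())
p,d=optics.snapshot("scene"); cv2.imwrite("pics/s5.png",p[130:330,180:440].repeat(2,0).repeat(2,1))
W=cloud("scene",d); h=red(p); h[:150]=0;h[320:]=0;h[:,:240]=0;h[:,400:]=0
L=np.stack([(W[...,:2]-ST)@SX-FR,(W[...,:2]-ST)@SYv,W[...,2]],-1)[h]; L=L[(abs(L)<.25).all(1)]; pl=L[L[:,0]>-.03]; 
print(len(pl),np.percentile(pl,[1,50,99],axis=0).round(4).tolist()); 
li=L[L[:,0]<-.1]; print(len(li),np.percentile(li,[1,50,99],axis=0).round(4).tolist())
p,d=optics.snapshot("wrist"); cv2.imwrite("pics/w5.png",p)
E
```

```text
19.0167 [ 0.26005673 -0.35599878  1.04796046] 0.6029280711225798
1033 [[-0.0086, -0.0612, 0.0813], [-0.0054, -0.0168, 0.1209], [-0.0013, 0.0601, 0.1549]]
198 [[-0.1213, -0.0618, 0.0694], [-0.1191, 0.0079, 0.0796], [-0.117, 0.0621, 0.0854]]
```

View pics/s5.png

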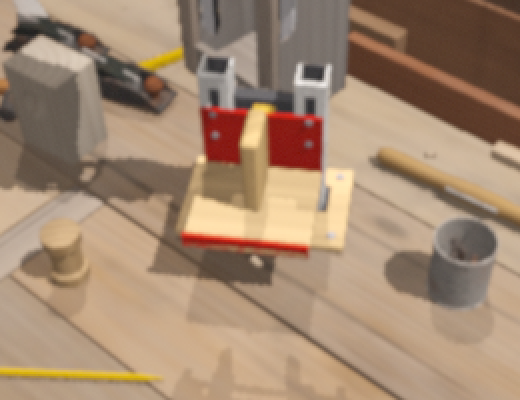

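View pics/w5.png

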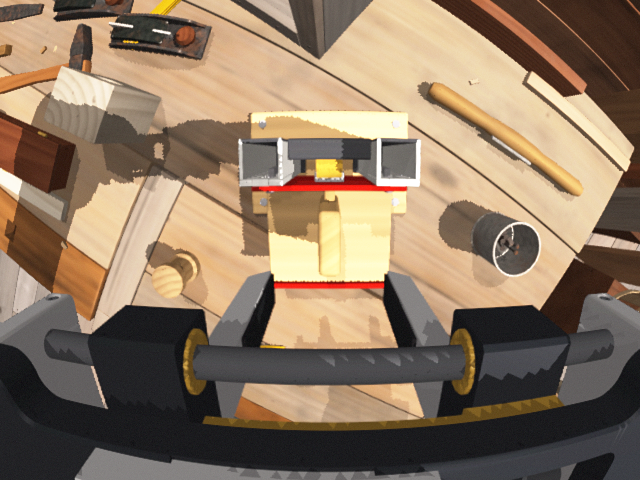

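The shelf hangs level on both uprights, with its plate top at z≈0.155 and its lip at 0.070–0.085. The bolt at (329,170) is over the striker, the gripper is clear, and the tin and spool have not moved.

```bash
python3 -c "
from workcell import *
print(sign_off())"
```

```text
the job is handed in; nothing more can be done
None
```

The shelf hangs on both uprights, pressed fully home with the bolt out over the striker; it held a pull of about 17–19 N, I let go with the tin and spool untouched, and handed the job in at about 19 s (no verdict was returned).

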